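# Free the seized wing nut on the round plaster mould

## Robot

A 6-joint arm with a two-finger parallel gripper is mounted at the origin on the work surface. World frame = base frame: x ahead of the robot, y to its left, z up, the work surface at z = 0. Lengths are in m, angles in rad, forces in N, time in s.
With the tool pointing down it reaches from about 0.325 to 0.9 m from the base axis. Payload 6.1 kg.
Tool frame: the origin (TCP) lies between the finger pads; the fingertips stand 25 mm ahead of it and the grasp point (between the pads) lies 6 mm ahead of it; z points along the fingers, y is the direction in which the jaws open and shut (so a half turn about z gives the same grasp; the last joint's range is limited). The gripper opens to 87 mm and grips with 3 to 60 N. Pads are 19 mm wide; open, the fingers measure 117 mm over their backs; the gripper's body (75 mm by 190 mm) begins 51 mm behind the grasp point.
Start: joints at [1.127, 0.22, 1.526, -0, 1.395, -0.126], TCP at [0.195, 0.594, 0.248] pointing down, gripper open.
Joint ranges: [-2.98, 2.98], [-0.91, 2.08], [0.09, 2.57], [-1.24, 4.39], [0.2, 2.65], [-2.68, 2.68]. Speed limits (rad/s): [2.57, 2.57, 3.01, 3.14, 3.14, 3.14].

## Interface

Orientations are given as a rotation vector (axis times angle).
In Python, from bench import ctrl, read_camera, boxes_of, mark_of gives the robot as it stands. The module is installed in compiled form; this text tells all that it offers.
- The arm moves only by the tool carry_out, never from a script. Its argument "increments" is a list of rows, each a list of 4 numbers: the shift along the tool's x, y, z in units of 40 mm (1.0 is 40 mm), then the turn about the tool's z in units of pi/2 rad (1.0 is pi/2 rad). A call has 1 to 20 rows; each row shifts and turns the commanded pose from where the row before left it, along the tool's axes as they then stand; what a row does not reach is not made up. A row lasts 1/12 s, in which the tool goes at most 41.7 mm and 7.16 degrees, less where a joint would pass 70% of its speed; a pose out of reach is approached as far as the arm can. A call with a number of a shift or a turn outside -1 to 1 is refused whole. A call with a gripper value outside its range is refused whole. "jaw" is the opening, from -1 (shut) to 1 (fully open), set as the call begins (left out, the last holds). The fingers move at their own pace and stop on an object; "squeeze" is the grip in N (left out, the last holds). Time passes only in rows, so rows that do not move let the fingers close. It gives the time, the measured TCP pose, the force and the opening at its end, in the units of the state.
- ctrl.sense(): the state, without advancing time (a new reading comes with each control period).
- read_camera(name): name is "side" or "top"; returns a dict with "color" (480x640x3 uint8, red, green, blue), "camera_matrix" (3x3 intrinsics, pixels), "R" (3x3) and "t" (3): a world point X has camera coordinates R X + t. Camera axes: x right, y down, z forward; pixel columns grow to the right and rows downward; lengths in m; the calibration is good to about 2 mm. A picture is of the moment at which its call begins. There is no depth.
- ctrl.close_job(): hands the job in, once; it reports no verdict.
Trained networks look in the newest picture that a camera, given by its name, has taken for a name from the list of things; names that differ only in an ending like _2 or _b are one class to them, and where a whole thing is asked for, a point or a joint stands for the part that bears it (a point fixed in the world has none). Each returns a list of dicts, best first, with "conf" (0 to 1); they miss things now and then, are a little off and sometimes report something else, mostly with a low value. They report only what shows in the picture. A call takes as long as a camera call.
- boxes_of(camera, target): "at" ([x, y, z] in m, in the coordinates of the camera as it stood for that picture, good to about 4 mm: the middle of the surface that is visible of it).
- mark_of(camera, target): "at" ([x, y, z] in m, in the coordinates of the camera as it stood for that picture, good to about 4 mm: a listed point, or the origin of a listed thing).
The state is a dict: "time_s": time; "q": joint angles; "joint_velocities": joint speeds; "joint_torque": joint torques, N m; "eef_pos": TCP position; "eef_rot": TCP orientation; "wrist_force": force on the tool from outside, world axes, zero at the start; "wrist_torque": the same for the moment, N m; "grip_width": finger opening in m.
Only numpy, scipy, OpenCV 4.12 (cv2) and the standard library are available. Lean on these libraries where they do the work, as an engineer would, in place of code of your own. Each camera call takes 0.05 s, during which the arm holds its last target. There are 200 camera calls.

## Task

The wing nut on top of the round plaster mould is seized with dried slip. Rock it back and forth in small arcs, right to its stop each way, at least twice, until it breaks free, then unscrew it (counterclockwise seen from above) by about 60 degrees and let go of it. Leave the wing nut on the rectangular mould and the terracotta cup as they are.

Things in the scene. Friction and masses are not known exactly. Their poses are not given: they have to be found in the camera images.
- nut (a joint): Angle (rad) of the seized nut on the round mould, about the vertical, growing counterclockwise from above; starts near 0. Seized, it turns stiffly (0.1 to 0.2 N m) between springy stops at -0.25 and +0.25. Swings to within 0.03 of a stop grind the crust: after two to the + stop, each followed by one to the - stop, it turns freely (0.06 N m) up to +1.6. Swings of about 1 s do; more of them do no harm. It stays where left.
- nut_grip (a point): Point to grip on the seized steel nut, on its axis, 158 mm above the table: centre of an upright paddle 62 mm long, 9 mm thick, from 21 mm below to 17 mm above it; below that a hub 28 mm wide, 10 mm high, on a fixed clamp bar 28 mm wide, top 34 mm below the point, over a plaster drum 164 mm across. x along the paddle, y through its thickness, z up; the axes turn with the nut.
- square_nut_ear (a point): Ear end of the like, unseized nut on the rectangular mould (block 170 x 150 mm, same clamp and heights): point on its paddle's middle plane 27 mm from its axis, 158 mm above the table; x points outwards along the paddle, z up. Leave alone. The two nuts' axes are 260 mm or more apart, left and right of the robot's midline; which is on which side varies.
- cup: Open terracotta cup, 72 mm across the rim, 75 mm high, 0.15 to 0.3 kg, standing loose on the table beyond the two moulds as seen from the robot; origin at the centre of its underside, z up. To be left standing where it is.

How it is judged:
On the way, in this order (a step that is already met when the one before it is completed fails the run):
1. the seized nut is rocked counterclockwise (value of joint nut above 0.15 rad), for 0.02 s.
2. the seized nut is rocked back clockwise (value of joint nut below -0.15 rad), for 0.02 s.
3. the seized nut is rocked counterclockwise again (value of joint nut above 0.15 rad), for 0.02 s.
4. the seized nut is rocked back clockwise again (value of joint nut below -0.15 rad), for 0.02 s.
5. the nut has broken free and turns past its old stop (value of joint nut above 0.5 rad), for 0.1 s.
At the end, for the whole second after the job is handed in: the seized nut on the round mould stands at least 0.75 rad (43 degrees) counterclockwise of zero, at rest (value of joint nut above 0.75 rad and velocity of joint nut between -0.1 and 0.1 rad/s); the robot touches nothing.
It fails at once if the nut on the rectangular mould is turned by more than about 17 degrees (distance of square_nut_ear from where it was at the start of the episode above 0.008 m).
It fails at once if the cup is shifted by more than 30 mm or tipped over (distance of cup from where it was at the start of the episode above 0.03 m or angle between cup's own z axis and vertical above 0.4 rad).
It also fails if it takes over 48 s, if anything falls off the work surface, if the arm or the gripper's body presses on something with over 40 N, if the wrist force passes 120 N, or if a joint passes its speed limit or range.

## Working session

There is one attempt and no reset: what is moved stays moved. The work goes in short steps, Python scripts to look and compute and a tool call to move; the robot and the scene stay as the last step left them, time stands still between calls to the robot, and variables do not carry over. Pictures are saved under pics/ and viewed, about 8 in all and at most 12, crops included, and the job is handed in when it is done.

Besides the shell and the picture viewer there is one more tool, called after "Emit:" as name(argument=value, ...), one argument or row to a line, values as JSON. carry_out: Moves the arm, as the interface text tells. Its arguments: {"type":"object","properties":{"increments":{"type":"array"},"jaw":{"type":"number"},"squeeze":{"type":"number"}},"required":["increments"]}

```bash
mkdir -p pics; cat > h.py <<'E'
from bench import ctrl, read_camera, boxes_of, mark_of
import numpy as np, cv2
def look(n,f=None):
    c=read_camera(n)
    if f: cv2.imwrite(f,c["color"][:,:,::-1])
    return c
def w(c,p): return c["R"].T@(np.array(p)-c["t"])
def px(c,X):
    q=c["camera_matrix"]@(c["R"]@np.array(X)+c["t"]); return q[:2]/q[2]
E
python3 - <<'E'
from h import *
np.set_printoptions(precision=4,suppress=True)
for n in("top","side"):
    c=look(n,f"pics/{n}0.png")
    for t in("nut_grip","square_nut_ear","cup"):
        for d in mark_of(n,t)[:3]: print(n,t,d["conf"],w(c,d["at"]),px(c,w(c,d["at"])), {k:v for k,v in d.items() if k not in("at","conf")})
    print(c["R"],c["t"])
s=ctrl.sense();print(s)
E
```

```text
top nut_grip 0.94 [0.5499 0.2066 0.1585] [174.9435 302.7895] {}
top square_nut_ear 0.73 [ 0.6053 -0.2023  0.1566] [448.7358 268.4376] {}
top cup 0.91 [ 0.794   0.019  -0.0006] [306.4349 175.9616] {}
[[ 0.0093 -0.9999  0.0062]
 [-0.9884 -0.0102 -0.1517]
 [ 0.1518 -0.0047 -0.9884]] [-0.0174  0.6587  0.7883]
side nut_grip 0.72 [0.5471 0.2049 0.1588] [362.3913 327.2933] {}
side square_nut_ear 0.91 [ 0.611  -0.2055  0.1559] [356.1561 164.7986] {}
side cup 0.82 [0.7965 0.0186 0.0002] [251.7813 280.6397] {}
[[-0.9833 -0.1809 -0.0193]
 [-0.1168  0.7093 -0.6952]
 [ 0.1394 -0.6813 -0.7186]] [0.6386 0.1496 0.887 ]
{'time_s': 0.4, 'q': array([ 1.1269,  0.2205,  1.5267,  0.    ,  1.3947, -0.1261]), 'joint_velocities': array([-0.0028, -0.0033, -0.0008,  0.    ,  0.0019, -0.0012]), 'joint_torque': array([ -0.0014, -49.3874, -38.7084,   0.0698,   0.0501,  -0.    ]), 'eef_pos': array([0.1953, 0.5936, 0.2474]), 'eef_rot': array([-0.4971, -3.1019,  0.0004]), 'wrist_force': array([1.58  , 0.1067, 0.5949]), 'wrist_torque': array([-0.0048, -0.0286, -0.0068]), 'grip_width': 0.08689869452409767}
```

View pics/top0.png

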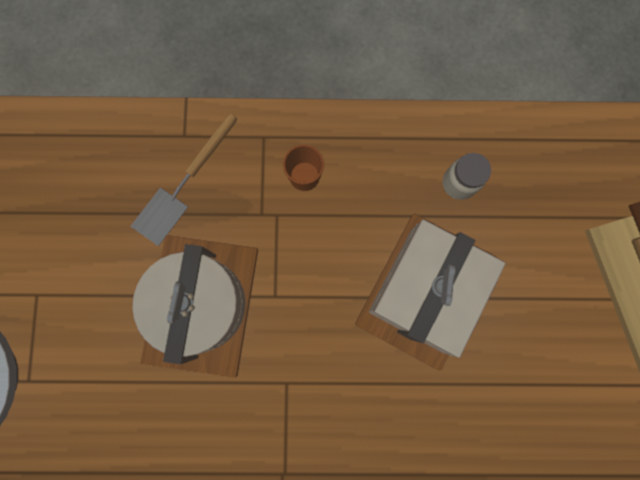

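View pics/side0.png

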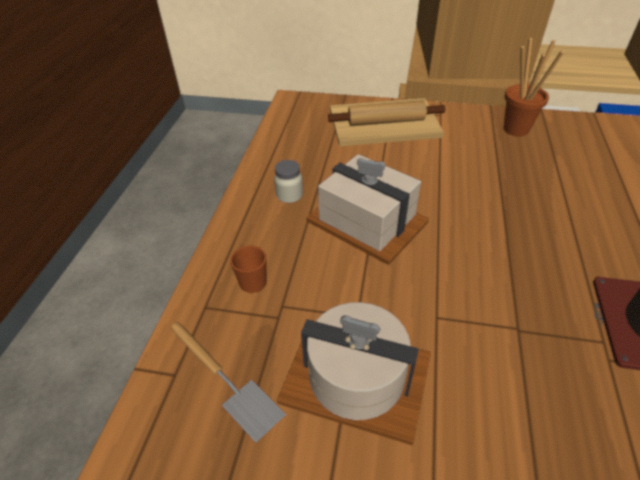

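The round mould with the seized nut is on the left (top px 175,303) and the rectangular one on the right. The cup is at (304,170), beyond both moulds. Next I'll measure the paddle's direction.

```bash
python3 - <<'E'
from h import *
P=np.array([0.5485,0.2058,0.158])
out=[]
for n in("top","side"):
    c=look(n); im=c["color"][:,:,::-1].copy()
    u,v=px(c,P).astype(int); S=8
    cr=cv2.resize(im[v-35:v+35,u-35:u+35],None,fx=S,fy=S,interpolation=cv2.INTER_CUBIC)
    a2=cr.copy()
    for a,col in((-20,(0,0,255)),(-10,(0,255,255)),(0,(0,255,0)),(10,(255,0,0))):
        d=np.array([np.cos(np.radians(a)),np.sin(np.radians(a)),0])*.031+[0,0,0]
        t=np.array([0,0,.017])
        q=[tuple(int(k) for k in ((px(c,P+s*d+t)-[u-35,v-35]+.5)*S)) for s in(-1,1)]
        cv2.line(a2,q[0],q[1],col,1)
    out.append(np.hstack([cr,a2])[80:480])
im=np.vstack(out); im=cv2.resize(im,(800,int(800*im.shape[0]/im.shape[1])))
cv2.imwrite("pics/z1.png",im)
E
```

```text
(no output)
```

View pics/z1.png

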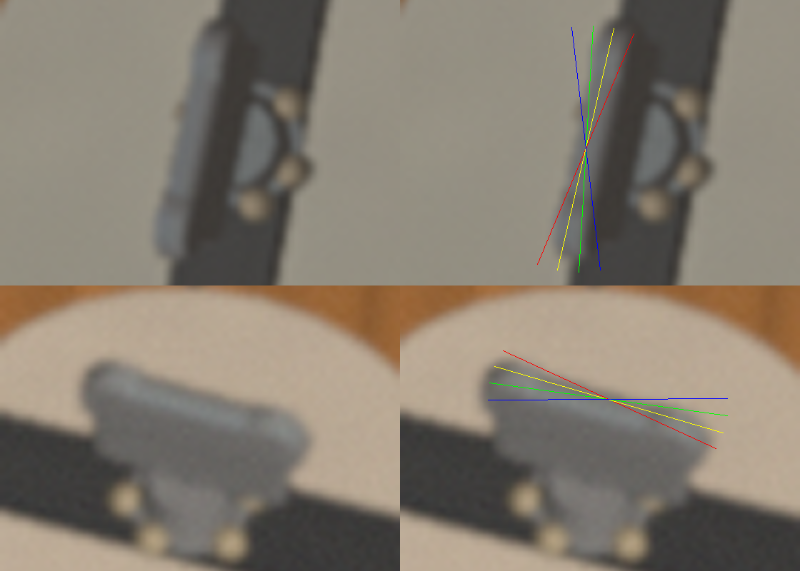

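The paddle lies at about −9° from world x. Both views put its centre slightly off the estimate, nearer (0.550, 0.2045). Now I'll plan the approach.

```bash
cat > rel.py <<'E'
from h import *
import sys
from scipy.spatial.transform import Rotation as Ro
def rel(T,yaw=None):
    s=ctrl.sense(); R=Ro.from_rotvec(s["eef_rot"]).as_matrix()
    print("t",round(s["time_s"],2),"q",s["q"].round(3),"pos",s["eef_pos"].round(4),"xaxis deg",np.degrees(np.arctan2(R[1,0],R[0,0])).round(2),"F",s["wrist_force"].round(1),"M",s["wrist_torque"].round(2),"grip",round(s["grip_width"],4),"z",R[:,2].round(3))
    print("tool shift units",(R.T@(np.array(T)-s["eef_pos"])/.04).round(3))
E
python3 -c "
from rel import *
rel([.55,.2045,.25])"
```

```text
t 0.5 q [ 1.127  0.22   1.527 -0.     1.395 -0.126] pos [0.1953 0.5937 0.2475] xaxis deg 161.79 F [ 0.1 -0.6  0. ] M [-0.03  0.01  0.02] grip 0.087 z [-0. -0. -1.]
tool shift units [-11.464  -6.472  -0.062]
```

Emit:
carry_out(
  increments=[
    [-0.573, -0.324, 0, 0],
    [-0.573, -0.324, 0, 0],
    [-0.573, -0.324, 0, 0],
    [-0.573, -0.324, 0, 0],
    [-0.573, -0.324, 0, 0],
    [-0.573, -0.324, 0, 0],
    [-0.573, -0.324, 0, 0],
    [-0.573, -0.324, 0, 0],
    [-0.573, -0.324, 0, 0],
    [-0.573, -0.324, 0, 0],
    [-0.573, -0.324, 0, 0],
    [-0.573, -0.324, 0, 0],
    [-0.573, -0.324, 0, 0],
    [-0.573, -0.324, 0, 0],
    [-0.573, -0.324, 0, 0],
    [-0.573, -0.324, 0, 0],
    [-0.573, -0.324, 0, 0],
    [-0.573, -0.324, 0, 0],
    [-0.573, -0.324, 0, 0],
    [-0.573, -0.324, 0, 0],
  ],
  jaw=1,
)

```text
time_s: 2.17
eef_pos: [0.5505, 0.2032, 0.2477]
eef_rot: [0.497, 3.102, 0.0]
wrist_force: [-0.3, -0.5, -0.5]
grip_width: 0.0869
```

Emit:
carry_out(
  increments=[
    [0, 0, 0, -0.035],
    [0, 0, 0, -0.035],
    [0, 0, 0, -0.035],
    [0, 0, 0, 0],
  ],
)

```text
time_s: 2.5
eef_pos: [0.5499, 0.2039, 0.2475]
eef_rot: [-0.238, -3.133, -0.0]
wrist_force: [0.1, -0.7, -0.1]
grip_width: 0.0868
```

```bash
python3 -c "
from rel import *
rel([.55,.2045,.166])
c=look('top','pics/top2.png')
c2=look('side','pics/side2.png')
a=cv2.imread('pics/top2.png')[210:390,60:300];b=cv2.imread('pics/side2.png')[240:420,240:480]
cv2.imwrite('pics/z2.png',cv2.resize(np.hstack([a,b]),(800,300)))
"
```

```text
t 2.5 q [ 0.221  0.129  1.63   0.     1.382 -1.199] pos [0.5499 0.2039 0.2475] xaxis deg 171.32 F [ 0.1 -0.7 -0.1] M [ 0.02  0.01 -0.04] grip 0.0868 z [-0.  0. -1.]
tool shift units [0.    0.014 2.038]
```

View pics/z2.png

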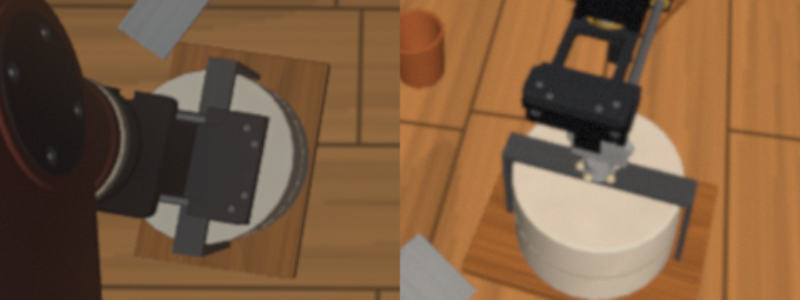

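The gripper is lined up over the paddle, so I'll go down and close.

Emit:
carry_out(
  increments=[
    [0, 0, 0.34, 0],
    [0, 0, 0.34, 0],
    [0, 0, 0.34, 0],
    [0, 0, 0.34, 0],
    [0, 0, 0.34, 0],
    [0, 0.01, 0.34, 0],
    [0, 0, 0, 0],
  ],
)

```text
time_s: 3.18
eef_pos: [0.5475, 0.2041, 0.1614]
eef_rot: [-0.24, -3.126, 0.003]
wrist_force: [-1.0, -0.2, 0.7]
grip_width: 0.0872
```

Emit:
carry_out(
  increments=[
    [0, 0, 0, 0],
    [0, 0, 0, 0],
    [0, 0, 0, 0],
    [0, 0, 0, 0],
    [0, 0, 0, 0],
    [0, 0, 0, 0],
    [0, 0, 0, 0],
    [0, 0, 0, 0],
    [0, 0, 0, 0],
    [0, 0, 0, 0],
  ],
  jaw=-1,
  squeeze=40,
)

```text
time_s: 4.02
eef_pos: [0.5498, 0.2046, 0.1659]
eef_rot: [-0.24, -3.132, -0.0]
wrist_force: [0.2, 0.4, -0.9]
grip_width: 0.0285
```

```bash
python3 -c "
from rel import *
rel([.55,.2045,.166])"
```

```text
t 4.02 q [ 0.222  0.2    1.708  0.     1.233 -1.196] pos [0.5498 0.2046 0.1659] xaxis deg 171.24 F [ 0.2  0.4 -0.9] M [ 0.02 -0.01 -0.02] grip 0.0285 z [-0.  0. -1.]
tool shift units [-0.006 -0.003 -0.002]
```

Still closing.

Emit:
carry_out(
  increments=[
    [0, 0, 0, 0],
    [0, 0, 0, 0],
    [0, 0, 0, 0],
    [0, 0, 0, 0],
    [0, 0, 0, 0],
    [0, 0, 0, 0],
    [0, 0, 0, 0],
  ],
)

```text
time_s: 4.6
eef_pos: [0.5498, 0.2048, 0.1659]
eef_rot: [0.24, 3.132, 0.0]
wrist_force: [0.4, 1.0, 0.0]
grip_width: 0.009
```

```bash
python3 -c "
from rel import *
rel([.55,.2045,.166])"
```

```text
t 4.6 q [ 0.222  0.2    1.708  0.     1.233 -1.196] pos [0.5498 0.2048 0.1659] xaxis deg 171.24 F [0.4 1.  0. ] M [ 0.25 -0.03  0.03] grip 0.009 z [ 0.  0. -1.]
tool shift units [-0.005 -0.006 -0.002]
```

Gripped at 9.0 mm with low forces. First swing is counterclockwise.

Emit:
carry_out(
  increments=[
    [0, 0, 0, -0.023],
    [0, 0, 0, -0.023],
    [0, 0, 0, -0.023],
    [0, 0, 0, -0.023],
    [0, 0, 0, -0.023],
    [0, 0, 0, -0.023],
    [0, 0, 0, -0.023],
    [0, 0, 0, -0.019],
    [0, 0, 0, 0],
    [0, 0, 0, 0],
    [0, 0, 0, 0],
  ],
  squeeze=50,
)

```text
time_s: 5.52
eef_pos: [0.5498, 0.2044, 0.1659]
eef_rot: [0.202, -3.135, 0.0]
wrist_force: [-0.6, -0.3, -0.4]
grip_width: 0.0085
```

```bash
python3 -c "
from rel import *
rel([.55,.2045,.166])"
```

```text
t 5.52 q [ 0.222  0.2    1.708 -0.     1.233 -1.478] pos [0.5498 0.2044 0.1659] xaxis deg -172.62 F [-0.6 -0.3 -0.4] M [ 0.02  0.03 -0.25] grip 0.0085 z [-0. -0. -1.]
tool shift units [-0.006  0.001 -0.003]
```

Emit:
carry_out(
  increments=[
    [0, 0, 0, -0.013],
    [0, 0, 0, -0.013],
    [0, 0, 0, 0],
    [0, 0, 0, 0],
    [0, 0, 0, 0],
  ],
)

```text
time_s: 5.93
eef_pos: [0.5498, 0.2044, 0.1659]
eef_rot: [0.267, -3.13, 0.0]
wrist_force: [-0.7, -1.8, -0.4]
grip_width: 0.009
```

```bash
python3 -c "
from rel import *
rel([.55,.2045,.166])"
```

```text
t 5.93 q [ 0.222  0.2    1.708 -0.     1.233 -1.519] pos [0.5498 0.2044 0.1659] xaxis deg -170.25 F [-0.7 -1.8 -0.4] M [-0.23  0.05 -0.78] grip 0.009 z [-0. -0. -1.]
tool shift units [-0.005  0.001 -0.002]
```

The moment jumped to 0.78 N m, so the + stop is reached. Swinging back to the − stop.

Emit:
carry_out(
  increments=[
    [0, 0, 0, 0.032],
    [0, 0, 0, 0.032],
    [0, 0, 0, 0.032],
    [0, 0, 0, 0.032],
    [0, 0, 0, 0.032],
    [0, 0, 0, 0.032],
    [0, 0, 0, 0.032],
    [0, 0, 0, 0.032],
    [0, 0, 0, 0.032],
    [0, 0, 0, 0.032],
    [0, 0, 0, 0.032],
    [0, 0, 0, 0.032],
    [0, 0, 0, 0],
    [0, 0, 0, 0],
    [0, 0, 0, 0],
  ],
)

```text
time_s: 7.18
eef_pos: [0.5499, 0.2051, 0.1659]
eef_rot: [0.67, 3.069, 0.001]
wrist_force: [1.5, 1.7, -1.6]
grip_width: 0.0088
```

```bash
python3 -c "
from rel import *
rel([.55,.2045,.166])"
```

```text
t 7.18 q [ 0.223  0.201  1.708  0.     1.233 -0.919] pos [0.5499 0.2051 0.1659] xaxis deg 155.38 F [ 1.5  1.7 -1.6] M [ 0.32 -0.27  0.77] grip 0.0088 z [ 0.  0. -1.]
tool shift units [-0.009 -0.013 -0.002]
```

Both stops are felt symmetrically (±0.77 N m). Second cycle.

Emit:
carry_out(
  increments=[
    [0, 0, 0, -0.032],
    [0, 0, 0, -0.032],
    [0, 0, 0, -0.032],
    [0, 0, 0, -0.032],
    [0, 0, 0, -0.032],
    [0, 0, 0, -0.032],
    [0, 0, 0, -0.032],
    [0, 0, 0, -0.032],
    [0, 0, 0, -0.032],
    [0, 0, 0, -0.032],
    [0, 0, 0, -0.032],
    [0, 0, 0, -0.032],
    [0, 0, 0, 0],
    [0, 0, 0, 0],
    [0, 0, 0, 0],
  ],
)

```text
time_s: 8.43
eef_pos: [0.5498, 0.2044, 0.1659]
eef_rot: [0.264, -3.13, 0.0]
wrist_force: [-0.3, 0.1, -0.6]
grip_width: 0.0091
```

```bash
python3 -c "
from rel import *
rel([.55,.2045,.166])"
```

```text
t 8.43 q [ 0.222  0.2    1.708 -0.     1.233 -1.518] pos [0.5498 0.2044 0.1659] xaxis deg -170.34 F [-0.3  0.1 -0.6] M [-0.09 -0.05 -0.81] grip 0.0091 z [-0. -0. -1.]
tool shift units [-0.005  0.002 -0.002]
```

Emit:
carry_out(
  increments=[
    [0, 0, 0, 0.032],
    [0, 0, 0, 0.032],
    [0, 0, 0, 0.032],
    [0, 0, 0, 0.032],
    [0, 0, 0, 0.032],
    [0, 0, 0, 0.032],
    [0, 0, 0, 0.032],
    [0, 0, 0, 0.032],
    [0, 0, 0, 0.032],
    [0, 0, 0, 0.032],
    [0, 0, 0, 0.032],
    [0, 0, 0, 0.032],
    [0, 0, 0, 0],
    [0, 0, 0, 0],
    [0, 0, 0, 0],
  ],
)

```text
time_s: 9.68
eef_pos: [0.5499, 0.2051, 0.1659]
eef_rot: [0.67, 3.069, 0.001]
wrist_force: [2.1, 3.4, -2.9]
grip_width: 0.0088
```

```bash
python3 -c "
from rel import *
rel([.55,.2045,.166])"
```

```text
t 9.68 q [ 0.222  0.201  1.708  0.     1.233 -0.918] pos [0.5499 0.2051 0.1659] xaxis deg 155.36 F [ 2.1  3.4 -2.9] M [ 0.55 -0.41  0.77] grip 0.0088 z [ 0.  0. -1.]
tool shift units [-0.009 -0.013 -0.002]
```

Emit:
carry_out(
  increments=[
    [0, 0, 0, -0.032],
    [0, 0, 0, -0.032],
    [0, 0, 0, -0.032],
    [0, 0, 0, -0.032],
    [0, 0, 0, -0.032],
    [0, 0, 0, -0.032],
    [0, 0, 0, -0.032],
    [0, 0, 0, -0.032],
    [0, 0, 0, -0.032],
    [0, 0, 0, -0.032],
    [0, 0, 0, -0.032],
    [0, 0, 0, -0.032],
    [0, 0, 0, 0],
    [0, 0, 0, 0],
    [0, 0, 0, 0],
  ],
)

```text
time_s: 10.93
eef_pos: [0.5498, 0.2044, 0.1659]
eef_rot: [0.266, -3.13, 0.001]
wrist_force: [0.7, 0.2, -1.4]
grip_width: 0.0084
```

```bash
python3 -c "
from rel import *
rel([.55,.2045,.166])"
```

```text
t 10.93 q [ 0.222  0.2    1.708 -0.     1.233 -1.518] pos [0.5498 0.2044 0.1659] xaxis deg -170.3 F [ 0.7  0.2 -1.4] M [ 0.06 -0.19  0.  ] grip 0.0084 z [-0. -0. -1.]
tool shift units [-0.005  0.003 -0.002]
```

The moment at the old stop is now about 0, so the nut is free. Unscrewing to about 60°.

Emit:
carry_out(
  increments=[
    [0, 0, 0, -0.03],
    [0, 0, 0, -0.03],
    [0, 0, 0, -0.03],
    [0, 0, 0, -0.03],
    [0, 0, 0, -0.03],
    [0, 0, 0, -0.03],
    [0, 0, 0, -0.03],
    [0, 0, 0, -0.03],
    [0, 0, 0, -0.03],
    [0, 0, 0, -0.03],
    [0, 0, 0, -0.03],
    [0, 0, 0, -0.03],
    [0, 0, 0, -0.03],
    [0, 0, 0, -0.03],
    [0, 0, 0, -0.03],
    [0, 0, 0, -0.03],
    [0, 0, 0, 0],
    [0, 0, 0, 0],
    [0, 0, 0, 0],
  ],
)

```text
time_s: 12.52
eef_pos: [0.5503, 0.2035, 0.1659]
eef_rot: [1.398, -2.814, 0.003]
wrist_force: [4.3, -3.9, -2.6]
grip_width: 0.0085
```

```bash
python3 -c "
from rel import *
rel([.55,.2045,.166])"
```

```text
t 12.52 q [ 2.210e-01  2.010e-01  1.708e+00 -2.000e-03  1.233e+00 -2.271e+00] pos [0.5503 0.2035 0.1659] xaxis deg -127.17 F [ 4.3 -3.9 -2.6] M [-0.55 -0.47  0.09] grip 0.0085 z [ 0.001 -0.002 -1.   ]
tool shift units [-0.015  0.02  -0.002]
```

Emit:
carry_out(
  increments=[
    [0, 0, 0, 0],
    [0, 0, 0, 0],
    [0, 0, 0, 0],
    [0, 0, 0, 0],
    [0, 0, 0, 0],
    [0, 0, 0, 0],
    [0, 0, 0, 0],
    [0, 0, 0, 0],
    [0, 0, 0, 0],
    [0, 0, 0, 0],
    [0, 0, 0, 0],
    [0, 0, 0, 0],
  ],
  jaw=0.6,
)

```text
time_s: 13.52
eef_pos: [0.5498, 0.2046, 0.1659]
eef_rot: [1.401, -2.812, -0.0]
wrist_force: [-0.3, -0.3, 0.2]
grip_width: 0.0685
```

Emit:
carry_out(
  increments=[
    [0, 0, -0.2, 0],
    [0, 0, -0.3, 0],
    [0, 0, -0.4, 0],
    [0, 0, -0.4, 0],
    [0, 0, -0.4, 0],
    [0, 0, -0.4, 0],
    [0, 0, -0.4, 0],
    [0, 0, -0.4, 0],
    [0, 0, -0.3, 0],
    [0, 0, 0, 0],
    [0, 0, 0, 0],
    [0, 0, 0, 0],
  ],
)

```text
time_s: 14.52
eef_pos: [0.5495, 0.2046, 0.2933]
eef_rot: [1.401, -2.811, -0.0]
wrist_force: [0.4, -0.3, -0.8]
grip_width: 0.0693
```

```bash
python3 -c "
from rel import *
rel([.55,.2045,.166])
for n in('top','side'):
    c=look(n,f'pics/{n}3.png')
    for t in('nut_grip','square_nut_ear','cup'):
        for d in mark_of(n,t)[:1]: print(n,t,d['conf'],w(c,d['at']).round(4))
b=cv2.imread('pics/side3.png')[100:420,210:480]
cv2.imwrite('pics/z3.png',cv2.resize(b,(506,600)))
"
```

```text
t 14.52 q [ 0.222  0.103  1.573  0.     1.467 -2.274] pos [0.5495 0.2046 0.2933] xaxis deg -127.02 F [ 0.4 -0.3 -0.8] M [0.09 0.09 0.03] grip 0.0693 z [-0.001 -0.    -1.   ]
tool shift units [-0.009 -0.014  3.181]
top nut_grip 0.6 [0.5502 0.2073 0.1604]
top square_nut_ear 0.66 [ 0.6046 -0.2036  0.1567]
top cup 0.8 [ 7.935e-01  2.250e-02 -4.000e-04]
side nut_grip 0.65 [0.5491 0.208  0.1548]
side cup 0.73 [0.7964 0.0236 0.0023]
```

View pics/z3.png

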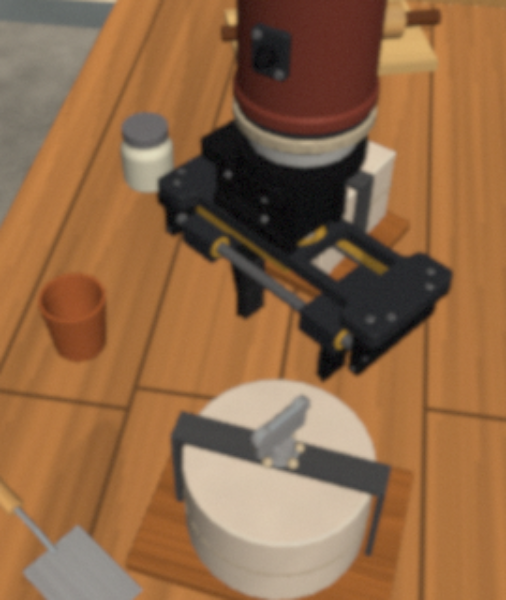

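The nut has turned: its paddle now runs from (258,445) to (305,405) in the crop, and the gripper is well clear. The cup is upright in its place. Handing in.

```bash
python3 -c "
from bench import ctrl
print(ctrl.close_job())"
```

```text
the job is handed in; nothing more can be done
None
```

I rocked the seized nut on the round mould to its stops, + − + −, and it broke free. I then unscrewed it to about 60° counterclockwise, let go and raised the gripper about 127 mm. The job was handed in at about 15 s of the 48 s allowed, and no verdict was reported.

- **Stops:** I felt about 0.8 N m at each stop. On the third counterclockwise swing the moment at the old stop was about 0, so the nut was free.
- **Final nut angle:** it should stand about 1.05 rad from zero, taken from the tool's turn. The last side picture shows the paddle turned to match, but I did not measure its angle there.
- **Gripper:** it is clear of everything, with wrist forces under 1 N.
- **Cup:** it is upright. The networks place it within about 5 mm of where it started, which is about their accuracy.
- **Other nut:** the top camera shows its ear within about 2 mm of where it was. The side camera did not report it in the last check, because the arm was in the way.

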